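# Hang the measuring dipper back in its notch on the utensil rail

## Robot

A 6-joint arm with a two-finger parallel gripper is mounted at the origin on the work surface. World frame = base frame: x ahead of the robot, y to its left, z up, the work surface at z = 0. Lengths are in m, angles in rad, forces in N, time in s.
With the tool pointing down it reaches from about 0.325 to 0.75 m from the base axis. Payload 7.6 kg.
Tool frame: the origin (TCP) lies at the very end of the fingers, on their centre line; the grasp point (between the pads) lies 19 mm behind it; z points along the fingers, y is the line along which they close (so a half turn about z gives the same grasp; the last joint's range is limited). The gripper opens to 85 mm and grips with 20 to 120 N. Pads are 22 mm wide; open, the fingers measure 114 mm over their backs; the gripper's body (76 mm by 85 mm) begins 54 mm behind the grasp point. The pads swing forward as they close: fully open they stand 13 mm farther back than shut.
Start: joints at [-1.302, 0.052, 1.401, -0, 1.689, -0.07], TCP at [0.175, -0.495, 0.231] pointing down, gripper open.
Joint ranges: [-2.9, 2.9], [-0.91, 2.17], [0.12, 2.37], [-1.06, 4.2], [0.26, 2.73], [-2.93, 2.93]. Speed limits (rad/s): [2.57, 2.57, 3.01, 3.14, 3.14, 3.14].

## Interface

Orientations are given as a unit quaternion [w, x, y, z].
In Python, from workcell import manip, eyes gives the robot as it stands. The module is installed in compiled form; this text tells all that it offers. Calls block until the motion is done:
- manip.movep(position, orientation): joint-space move of the TCP to a pose.
- manip.move_l(position, rot=None, velocity=0.15, threshold=None): straight line of the TCP; rot=None keeps the orientation; velocity is the mean speed in m/s. With threshold (N) it stops when the force on the tool has changed by that much, and returns True; else False.
- manip.move_joints(angles): joint-space move.
- manip.set_gripper(opening): finger opening in m; the grip force is fixed at half the most; returns when the fingers have stopped.
- manip.sleep(seconds).
- manip.solve_ik(position, orientation): joint angles nearest the present ones, or None.
- manip.state(): the state.
- eyes.read_camera(name): name is "scene" or "side" or "wrist"; returns the picture (400x640x3 uint8, blue, green, red); there is no depth.
- eyes.calibration(name): a dict with "vfov" (degrees; the focal length in pixels is half the picture's height over the tangent of half this angle, whatever the lens; pixels are square), "cx", "cy" (the principal point, pixels), "R" (3x3) and "t" (3): a world point X has camera coordinates R X + t. Camera axes: x right, y down, z forward; pixel columns grow to the right and rows downward; lengths in m; the calibration is good to about 2 mm. A picture is of the moment at which its call begins: read the wrist's pose just before it. calibration takes no time and is no camera call; for the wrist camera it gives the pose at the moment of the call.
A pose or a line that the arm cannot do raises manip.IKError and nothing moves.
- manip.sign_off(): hands the job in; it is judged then, once.
The state is a dict: "time_s": time; "joint_pos": joint angles; "qd": joint speeds; "tau": joint torques, N m; "position": TCP position; "orientation": TCP orientation; "contact_force": force on the tool from outside, world axes, zero at the start; "ft_torque": the same for the moment, N m; "opening": finger opening in m; "grip_force": force on a finger pad.
Only numpy, scipy, OpenCV 4.12 (cv2) and the standard library are available. Lean on these libraries where they do the work, as an engineer would, in place of code of your own. Each camera call takes 0.05 s, during which the arm holds its last target. There are 200 camera calls.

## Task

Pick up the steel measuring dipper that stands on the counter and hang it on the utensil rail in the free gap between the scoop and the turner, with its hook fully down in the notch of the little grey saddle on top of the bar, then let go. The notch is not at a known spot, so feel for it gently along the saddle; never press or shove the hook hard against the rail, and leave the scoop and the turner hanging where they are.

Things in the scene. Friction and masses are not known exactly. Their poses are not given: they have to be found in the camera images.
- dipper: Steel dipper, about 160 g, standing on the counter. Origin: centre of the cup's underside; z up, x from hook side to cup side. Round cup 42 mm across and high. A flat shaft (4 mm in x, 14 mm in y) rises at x = -21 mm to z = 128 mm and ends in a square-edged strap hook, 7 mm wide, towards -x, under an upright grip block.
- dipper_grip (a point): Middle of the dipper's upright grip block, at x = -32, z = 156 mm on the dipper, axes as its own. Block 12 mm in x, 16 mm in y, 50 mm high: its top is 22 mm above this point, the hook strap's top 28 mm below.
- dipper_hook (a point): Underside of the dipper's level hook strap (7 mm wide in y), mid-opening, 34 mm straight below dipper_grip; axes as the dipper's. The hook opens downwards, 18 mm free in x (9 mm each way of this point) between the shaft and a far leg that reaches 25 mm down, flaring outwards.
- rail: Fixed utensil rail, origin on the counter straight under its middle, z up. Flat aluminium bar along y: 250 mm long, 10 mm thick in x, z = 90 to 145 mm, on posts at y = +-128 mm (tops z = 149 mm; foot plates 110 x 50 x 8 mm). Scoop and turner hang at y = +-67 mm, either on either side, tops at z = 151 mm, bodies at +x of the bar. The dipper's cup may hang on either side.
- rail_top (a point): Middle of the bar's top edge, 145 mm above the rail's origin, axes as the rail's. Above it a grey saddle, 68 mm in y, 10 mm in x, flat top 22 mm up; one notch across its middle, 9 mm wide in y, 8 mm deep (floor 14 mm up), steep sides. The saddle is clamped anywhere within 15 mm of here along y. Pressed, it gives from 3 to 4 N, 1 mm per N more, and stops dead after 4 mm.
- scoop: Shallow steel scoop hanging loosely by its hook on the bar: round bowl 48 mm across, 26 mm high, underside 110 mm below the hook. Origin: underside of its hook wire, on the bar's top edge over the bar's middle plane; z up, x towards its bowl.
- turner: Small slotted steel turner hanging loosely by its hook on the bar: flat blade 48 mm wide, 56 mm high, lower edge 120 mm below the hook. Origin: underside of its hook wire, on the bar's top edge over the bar's middle plane; z up, x towards the blade's side.

How it is judged:
By the outcome, as a careful person would: the job done as asked, in the order asked, and still so for the second after the job is handed in, with the robot touching nothing.
It also fails if it takes over 72 s, if anything falls off the work surface, if the arm or the gripper's body presses on something with over 40 N, if the wrist force passes 120 N, or if a joint passes its speed limit or range.

## Working session

There is one attempt and no reset: what is moved stays moved. The work goes in short steps, each a Python script; the robot and the scene stay as the last script left them, time stands still between calls to the robot, and variables do not carry over. Pictures are saved under pics/ and viewed, at most 10 in all, crops included, and the job is handed in when it is done.

```bash
mkdir -p pics
cat > h.py <<'E'
import numpy as np, cv2
from workcell import manip, eyes
def K(n):
    c=eyes.calibration(n); f=200/np.tan(np.radians(c["vfov"])/2); return f,c["cx"],c["cy"],np.array(c["R"]),np.array(c["t"])
def proj(c,X):
    f,cx,cy,R,t=c; p=np.atleast_2d(X)@R.T+t; return np.c_[f*p[:,0]/p[:,2]+cx,f*p[:,1]/p[:,2]+cy]
def ray(c,u,v):
    f,cx,cy,R,t=c; d=R.T@np.array([(u-cx)/f,(v-cy)/f,1]); return -R.T@t,d/np.linalg.norm(d)
def onz(c,u,v,z):
    o,d=ray(c,u,v); return o+d*(z-o[2])/d[2]
def tri(rays):
    A=0;b=0
    for o,d in rays:
        P=np.eye(3)-np.outer(d,d);A=A+P;b=b+P@o
    X=np.linalg.solve(A,b); return X,[np.linalg.norm((np.eye(3)-np.outer(d,d))@(X-o)) for o,d in rays]
E
python3 - <<'E'
from h import *
np.set_printoptions(precision=3,suppress=True)
for n in ["scene","side"]:
    cv2.imwrite(f"pics/{n}0.png",eyes.read_camera(n)); c=K(n); print(n,c[0],c[1:3],-c[3].T@c[4],c[3][2])
print(manip.state()["time_s"], manip.state()["orientation"])
E
```

```text
scene 473.0237688778861 (327.89312944453764, 206.76999973278257) [ 0.917 -0.508  0.733] [-0.419  0.625 -0.658]
side 516.0082180084468 (318.06526813246245, 199.72408182723186) [0.212 0.733 0.861] [ 0.29  -0.634 -0.717]
0.1 [-0.001  0.986  0.169 -0.   ]
```

View pics/scene0.png

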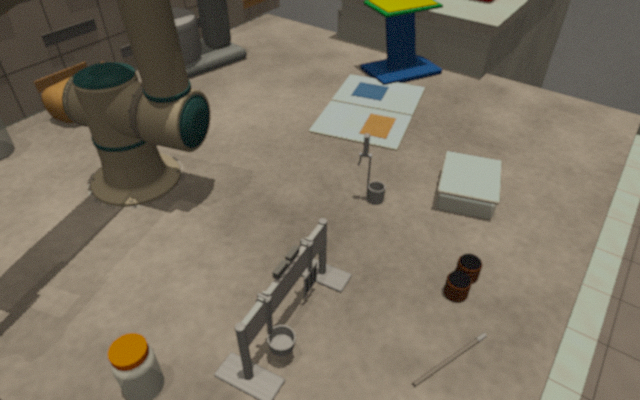

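View pics/side0.png

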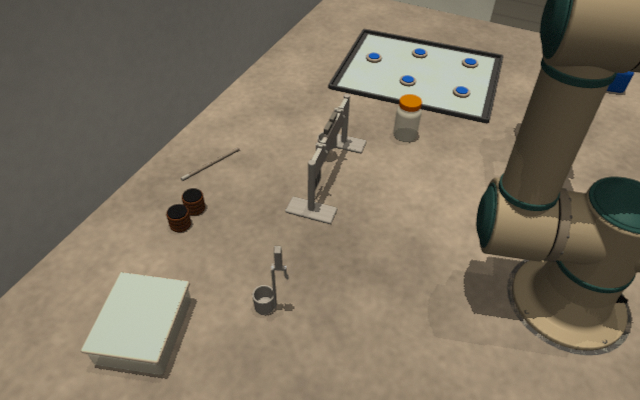

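Scene: dipper at about (370,170), with its cup at (376,193) and grip block at (366,147). The rail runs from (244,340) to (322,235), with the scoop at the near end and the turner at the far end. Side: dipper cup at (264,300), grip at (278,258); rail posts at about (316,180) and (347,120). I'll zoom in for exact pixels.

Run:
```python
import cv2,numpy as np
def crop(f,x,y,w,h,s):
    a=cv2.resize(cv2.imread(f)[y:y+h,x:x+w],None,fx=s,fy=s,interpolation=cv2.INTER_CUBIC)
    for i in range(0,w,10): cv2.line(a,(i*s,0),(i*s,12 if (x+i)%50==0 else 5),(0,0,255),1)
    for i in range(0,h,10): cv2.line(a,(0,i*s),(12 if (y+i)%50==0 else 5,i*s),(0,0,255),1)
    return a
def put(c,a,x,y): c[y:y+a.shape[0],x:x+a.shape[1]]=a
c=np.zeros((600,800,3),np.uint8)
put(c,crop('pics/scene0.png',210,210,150,190,3),0,0)
put(c,crop('pics/scene0.png',350,130,50,80,6),455,0)
cv2.imwrite('pics/s1.png',c)
c=np.zeros((600,800,3),np.uint8)
put(c,crop('pics/side0.png',280,90,90,140,4),0,0)
put(c,crop('pics/side0.png',240,240,60,80,6),400,0)
cv2.imwrite('pics/s2.png',c)
```

```text
(no output)
```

View pics/s1.png

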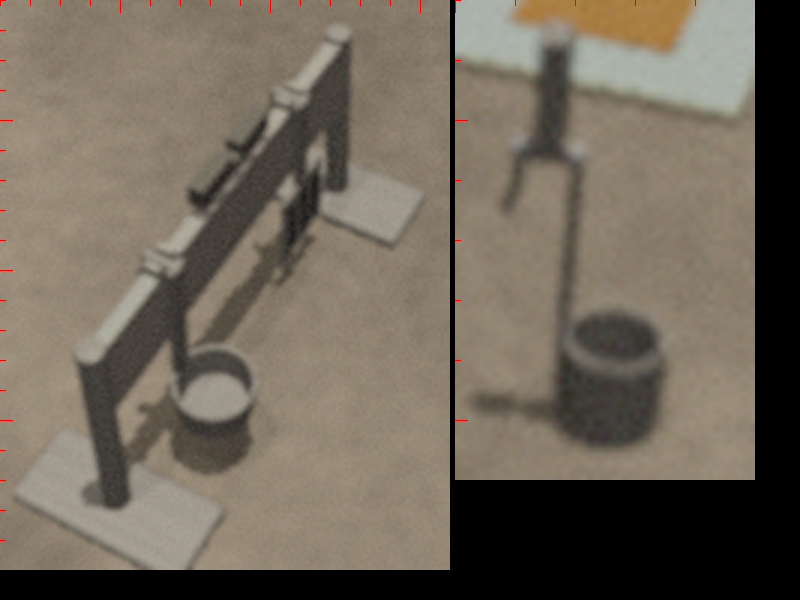

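View pics/s2.png

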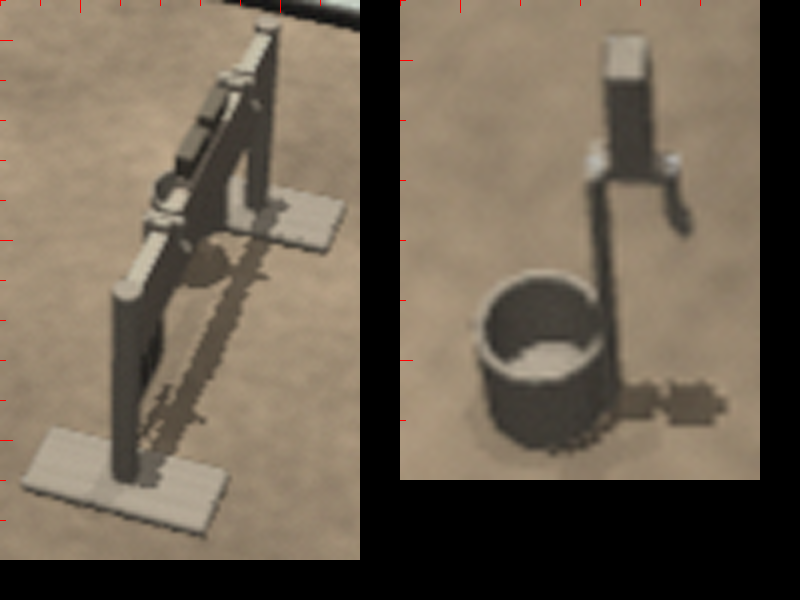

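The crops give the pixels I need:
- **Scene post tops:** (240,327) and (323,221).
- **Side post tops:** (347,96) and (312,162.5).
- **Notch:** about (288,260) in scene and (330,124) in side.
- **Dipper:** grip top (367.5,135.5) and cup rim (376.3,187) in scene; (277.8,249.7) and (263.5,294.7) in side.

Run:
```python
from h import *
np.set_printoptions(precision=4,suppress=True)
s=K("scene");d=K("side")
P={}
for n,a,b,z in [("postA",(240,327.3),(346.75,96.3),.149),("postB",(323.3,221),(311.75,162.5),.149),("notch",(287.7,260),(330.2,124),.163),("grip",(367.5,135.5),(277.8,249.7),.178),("cup",(376.3,187),(263.5,294.7),.042)]:
    X,e=tri([ray(s,*a),ray(d,*b)]); P[n]=(onz(s,*a,z)+onz(d,*b,z))/2
    print(n,X,np.array(e),onz(s,*a,z),onz(d,*b,z))
r=P["postB"]-P["postA"];print("len",np.linalg.norm(r),"yaw of y",np.degrees(np.arctan2(r[1],r[0])))
m=(P["postA"]+P["postB"])/2; u=r/np.linalg.norm(r); print("mid",m,"notch along",(P["notch"]-m)@u, "perp",np.cross(u,P["notch"]-m)[2])
g=P["cup"]-P["grip"]; print("dipper yaw",np.degrees(np.arctan2(g[1],g[0])),np.hypot(*g[:2]))
print(manip.state()["position"], K("wrist")[3][2], -K("wrist")[3].T@K("wrist")[4])
```

```text
postA [ 0.5904 -0.2439  0.1459] [0.0005 0.0005] [ 0.5917 -0.2454  0.149 ] [ 0.5891 -0.2393  0.149 ]
postB [0.5598 0.0109 0.1477] [0.0001 0.0001] [0.5606 0.0098 0.149 ] [0.559 0.012 0.149]
notch [ 0.5735 -0.1099  0.16  ] [0.0001 0.0001] [ 0.5753 -0.112   0.163 ] [ 0.5721 -0.1063  0.163 ]
grip [0.4996 0.2639 0.1763] [0.0001 0.0001] [0.501  0.2615 0.178 ] [0.4988 0.265  0.178 ]
cup [0.5284 0.276  0.0388] [0.0008 0.0008] [0.5295 0.2719 0.042 ] [0.5279 0.2781 0.042 ]
len 0.2551119481669268 yaw of y 96.87882370239379
mid [ 0.5751 -0.1157  0.149 ] notch along 0.006661647234174466 perp 0.0006643562637451769
dipper yaw 22.17309179403289 0.031141197887145797
[ 0.1744 -0.4949  0.2305] [-0.2634 -0.0926 -0.9602] [ 0.2411 -0.4723  0.3733]
```

```bash
cat >> h.py <<'E'
def q(deg): a=np.radians(deg)/2; return [0,float(np.cos(a)),float(np.sin(a)),0]
E
python3 - <<'E'
from h import *
import pickle
C={}
for n,p,a in [("rail",[.555,-.11,.29],6.9),("dip",[.497,.264,.27],22)]:
    manip.movep(p,q(a)); manip.sleep(.3); C[n]=K("wrist"); im=eyes.read_camera("wrist"); cv2.imwrite(f"pics/w_{n}.png",im); print(manip.state()["time_s"],manip.state()["position"])
pickle.dump(C,open("C.pkl","wb"))
c=np.vstack([cv2.resize(cv2.imread(f"pics/w_{n}.png")[:, :],None,fx=.75,fy=.75,interpolation=cv2.INTER_AREA) for n in C]); cv2.imwrite("pics/w.png",c)
E
```

```text
2.4167 [ 0.55492448 -0.11030067  0.28998349]
4.1833 [0.49723562 0.26358297 0.27001899]
```

View pics/w.png

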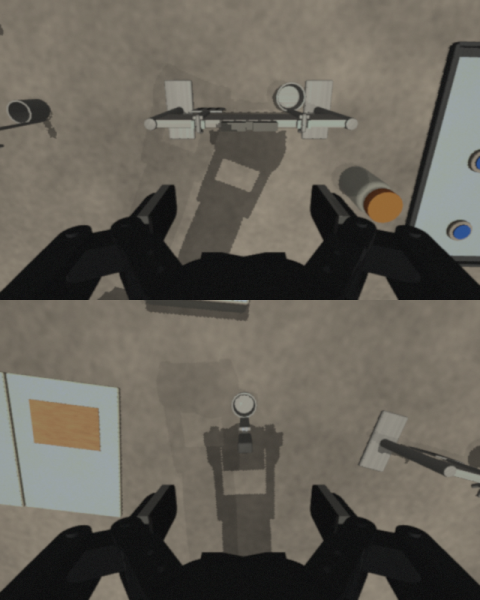

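The wrist views show the rail horizontal with its post tops at (150,124) and (351,124) in the stacked picture. The dipper cup is at (244,404) and its grip at (245,440). I'll zoom in once on both.

Run:
```python
import cv2,numpy as np
def crop(f,x,y,w,h,s):
    a=cv2.resize(cv2.imread(f)[y:y+h,x:x+w],None,fx=s,fy=s,interpolation=cv2.INTER_CUBIC); a=cv2.convertScaleAbs(a,alpha=1.5)
    for i in range(0,w,10): cv2.line(a,(i*s,0),(i*s,12 if (x+i)%50==0 else 5),(0,0,255),1)
    for i in range(0,h,10): cv2.line(a,(0,i*s),(12 if (y+i)%50==0 else 5,i*s),(0,0,255),1)
    return a
c=np.zeros((600,800,3),np.uint8)
a=crop('pics/w_rail.png',190,130,100,60,4);c[:240,:400]=a
a=crop('pics/w_rail.png',390,130,100,60,4);c[:240,400:]=a
a=crop('pics/w_rail.png',270,145,120,40,4);c[240:400,:480]=a
a=crop('pics/w_dip.png',295,110,60,110,3);c[245:575,500:680]=a
cv2.imwrite('pics/s3.png',c)
```

```text
(no output)
```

View pics/s3.png

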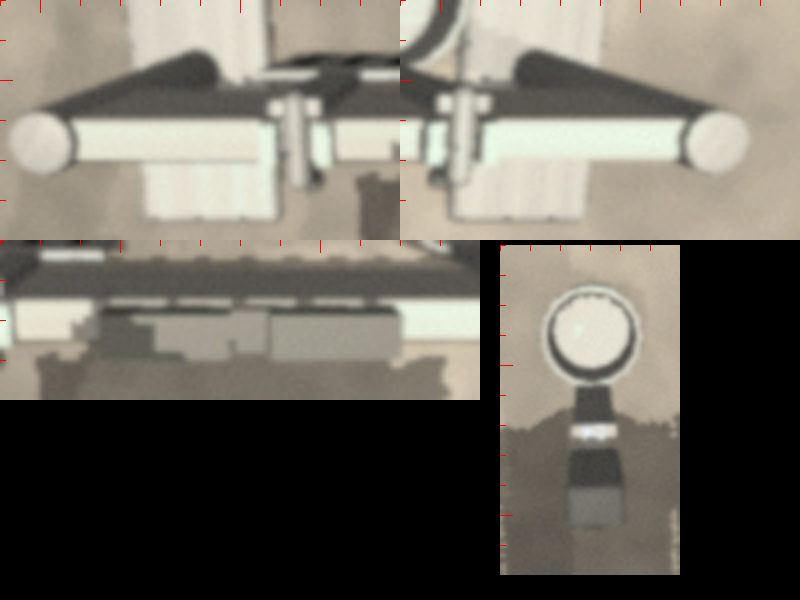

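Rail in the wrist picture: post tops (200,165.5) and (469,165.5), saddle top spanning x = 294–370.5 at y = 169, with the notch at about 328–337.5. Dipper: cup rim (325.3,140), grip top (327,197).

Run:
```python
from h import *
import pickle
np.set_printoptions(precision=4,suppress=True)
C=pickle.load(open("C.pkl","rb")); r=C["rail"];d=C["dip"]
A=onz(r,469,165.5,.149);B=onz(r,200,165.5,.149);u=(B-A)/np.linalg.norm(B-A);m=(A+B)/2
print("posts",A,B,np.linalg.norm(B-A),np.degrees(np.arctan2(u[1],u[0])),m)
for x in (294.25,370.5,332.4,328,337.5):
    X=onz(r,x,169,.167); print(x,X,(X-m)@u,np.cross(u,X-m)[2])
g=onz(d,327,197,.178);c=onz(d,325.3,140,.042);v=c-g
print("grip",g,"cup",c,"yaw",np.degrees(np.arctan2(v[1],v[0])),np.hypot(*v[:2]))
```

```text
posts [ 0.59   -0.2458  0.149 ] [0.5594 0.0078 0.149 ] 0.2554506585130842 96.88128535770109 [ 0.5747 -0.119   0.149 ]
294.25 [ 0.5704 -0.0827  0.167 ] 0.03659236496863851 -0.00013541560751277517
370.5 [ 0.5786 -0.1502  0.167 ] -0.03144413363833247 -0.0001344076145875818
332.4 [ 0.5745 -0.1165  0.167 ] 0.0025572372664815243 -0.00013491136098864749
328 [ 0.574  -0.1126  0.167 ] 0.0064832062582811205 -0.00013496952607734106
337.5 [ 0.5751 -0.121   0.167 ] -0.001993498654984099 -0.00013484393968236577
grip [0.4999 0.2611 0.178 ] cup [0.5294 0.2738 0.042 ] yaw 23.398420470340955 0.032148097899753494
```

Run:
```python
from h import *
manip.set_gripper(.06)
R=q(23); x,y=.4997,.262
manip.move_l([x,y,.22],R,.12); print(manip.move_l([x,y,.141],R,.06,threshold=4))
manip.set_gripper(0); s=manip.state(); print(s["opening"],s["grip_force"],s["contact_force"])
manip.move_l([x,y,.30],R,.1); manip.sleep(.3); s=manip.state(); print(s["time_s"],s["opening"],s["contact_force"],s["ft_torque"],s["position"])
manip.movep([.52,.09,.31],q(6.9)); manip.sleep(.2)
cv2.imwrite("pics/h1.png",eyes.read_camera("side")[100:400,150:550]); cv2.imwrite("pics/h2.png",eyes.read_camera("scene")[100:400,150:550]); 
cv2.imwrite("pics/h.png",np.hstack([cv2.imread("pics/h1.png"),cv2.imread("pics/h2.png")]))
```

```text
False
0.015062698912349085 58.883273005485535 [-0.37480043 -0.37113787  1.46650166]
9.1 0.015243786191538192 [ 0.14441955  1.01439401 -1.59514696] [-0.03756639 -0.02574078  0.0212167 ] [0.49966902 0.2619756  0.29986022]
```

View pics/h.png

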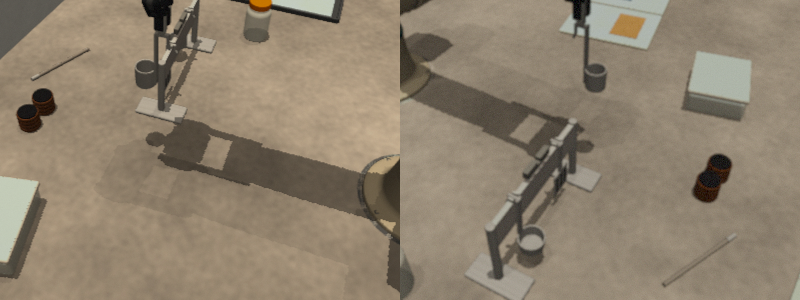

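The dipper is held upright, with the cup on the +x side. I'll hover above the notch and check the hook against the saddle in both views.

Run:
```python
from h import *
R=q(6.9); x,y=.5744,-.1145
manip.move_l([x-.02,.06,.335],R,.2); manip.move_l([x,y,.335],R,.2); manip.move_l([x,y,.222],R,.12); manip.sleep(.3)
s=manip.state(); print(s["time_s"],s["contact_force"],s["position"],s["ft_torque"])
def crop(n,x,y,w,h,sc):
    im=eyes.read_camera(n); cv2.imwrite(f"pics/v_{n}.png",im); 
    a=cv2.resize(im[y:y+h,x:x+w],None,fx=sc,fy=sc,interpolation=cv2.INTER_CUBIC); a=cv2.convertScaleAbs(a,alpha=1.5)
    for i in range(0,w,10): cv2.line(a,(i*sc,0),(i*sc,12 if (x+i)%50==0 else 5),(0,0,255),1)
    for i in range(0,h,10): cv2.line(a,(0,i*sc),(12 if (y+i)%50==0 else 5,i*sc),(0,0,255),1)
    return a
cv2.imwrite("pics/v.png",np.hstack([crop("scene",240,200,100,140,4),crop("side",290,70,100,140,4)]))
```

```text
12.95 [-0.0802183   0.82647604 -1.36386524] [ 0.57451771 -0.114551    0.22239698] [-0.03787149  0.10516343 -0.00801602]
```

View pics/v.png

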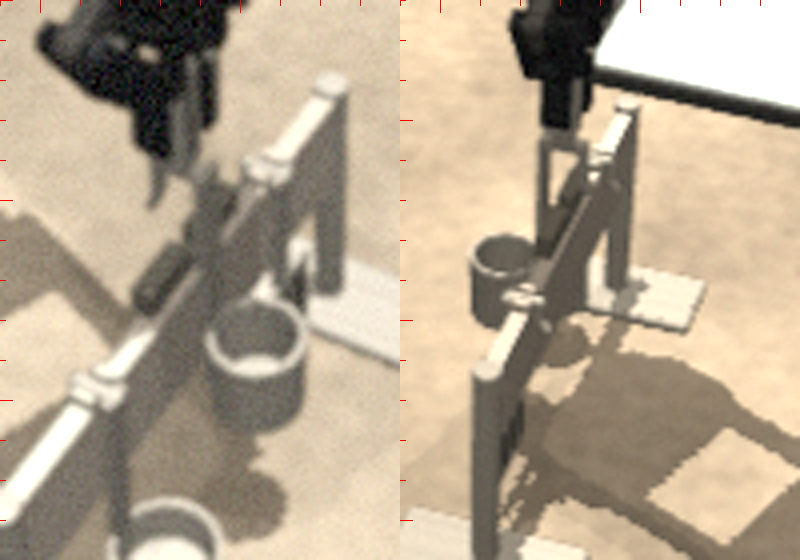

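The hook straddles the saddle about 8 mm above it, with the cup at +x. The cup rim centre is at scene (304.3,283.3) and side (317,134.3). I'll compare this with the expected position.

Run:
```python
from h import *
np.set_printoptions(precision=4,suppress=True)
s=K("scene");d=K("side"); p=np.array(manip.state()["position"])
X,e=tri([ray(s,304.25,283.25),ray(d,317,134.25)])
a=np.radians(6.9);E=np.array([[np.cos(a),np.sin(a)],[-np.sin(a),np.cos(a)]])
ex=p+np.r_[E.T@[.032,0],-.099]; print(X,e,ex,"rail-frame diff",E@(X-ex)[:2],X[2]-ex[2])
m=np.array([.5749,-.1174]); print("cup in rail",E@(X[:2]-m), "TCP in rail",E@(p[:2]-m))
```

```text
[ 0.6046 -0.1081  0.1213] [np.float64(0.00011773365557149656), np.float64(0.00011773365557142441)] [ 0.6062 -0.1107  0.1231] rail-frame diff [-0.0013  0.0027] -0.0018863987222419304
cup in rail [0.0306 0.0056] TCP in rail [-0.0001  0.0029]
```

```bash
cat >> h.py <<'E'
M=np.array([.5745,-.1145]); A=np.radians(6.9); U=np.array([-np.sin(A),np.cos(A)]); V=np.array([np.cos(A),np.sin(A)])
def at(dy,z,dx=0): return [*(M+dy*U+dx*V),z]
E
python3 - <<'E'
from h import *
R=q(6.9)
hit=manip.move_l(at(0,.194),R,.04,threshold=2); s=manip.state(); print("in",hit,s["position"],s["contact_force"])
if not hit:
  for dy in [0,.0015,-.0015,.003,-.003,.0045,-.0045,.006,-.006]:
    manip.move_l(at(dy,.191),R,.03)
    manip.sleep(.1)
    hit=manip.move_l(at(dy,.1765),R,.012,threshold=1.5); s=manip.state()
    print(dy,hit,round(s["position"][2],4),np.round(s["contact_force"],2),np.round(s["ft_torque"],2),round(s["time_s"],1))
    if s["position"][2]<.182 or s["position"][2]>.19: break
E
```

```text
in False [ 0.5746242  -0.11453103  0.19429979] [ 0.75522112  0.27511248 -1.62649094]
0 True 0.1794 [0.58 0.17 3.05] [-0.08 -0.14 -0.05] 15.1
```

Contact is at the notch-floor height (TCP 0.179, against about 0.186 on the flat). I'll confirm with light side probes and then centre.

Run:
```python
from h import *
R=q(6.9); z=.1805
manip.move_l(at(0,z),R,.02); manip.sleep(.2); s=manip.state(); print(s["contact_force"],s["position"][2])
r=[]
for sg in (1,-1):
    h=manip.move_l(at(sg*.003,z),R,.006,threshold=1.5); s=manip.state(); d=(np.array(s["position"][:2])-M)@U; r.append(d)
    print(sg,h,round(d,4),np.round(s["contact_force"],2)); manip.move_l(at(0,z),R,.02); manip.sleep(.15)
c=float(np.mean(r)); print("centre",c)
manip.move_l(at(c,z),R,.02); manip.sleep(.2)
h=manip.move_l(at(c,.1765),R,.008,threshold=1.2); manip.sleep(.2); s=manip.state(); print(h,s["position"],s["contact_force"],s["ft_torque"],s["time_s"])
```

```text
[-0.21064326  0.81464751 -0.4879667 ] 0.1802593707079954
1 True 0.0005 [ 0.73 -0.66  1.78]
-1 True -0.0017 [0.38 0.37 1.35]
centre -0.0006050252340200476
True [ 0.5744101  -0.11512995  0.17931354] [ 2.77518472 -0.71913724  1.8127021 ] [-0.1482938  -0.38665049 -0.00141332] 17.9167
```

The hook is blocked both ways within 2.2 mm, so it is in the notch. I'll relieve the x load, look, then release.

Run:
```python
from h import *
R=q(6.9); c=-.0006
for dx in (0,.001,.002):
    manip.move_l(at(c,.1796,dx),R,.01); manip.sleep(.2); s=manip.state(); print(dx,np.round(s["contact_force"],2),np.round(s["ft_torque"],2),s["position"][2])
    if abs(s["contact_force"][0])<1.2: break
cv2.imwrite("pics/n.png",np.hstack([cv2.resize(eyes.read_camera(n)[b:b+140,a:a+100],None,fx=4,fy=4,interpolation=cv2.INTER_CUBIC) for n,a,b in (("scene",240,200),("side",290,70))]))
```

```text
0 [-0.09 -0.18  1.7 ] [-0.08 -0.02 -0.02] 0.17955289585663034
```

View pics/n.png

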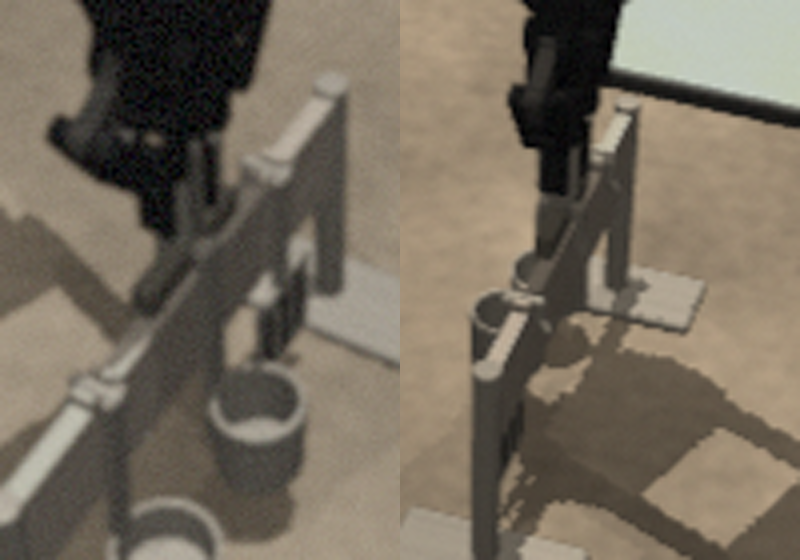

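The dipper sits on the saddle, upright between the scoop and turner, with only a light load. Releasing now.

Run:
```python
from h import *
R=q(6.9); c=-.0006
manip.set_gripper(.045); manip.sleep(.5)
h=manip.move_l(at(c,.26),R,.06,threshold=6); print(h)
if not h: manip.move_l(at(c,.34,-.12),R,.15); manip.sleep(.8)
s=manip.state(); print(s["time_s"],s["contact_force"],s["position"])
cv2.imwrite("pics/f.png",np.hstack([cv2.resize(eyes.read_camera(n)[b:b+140,a:a+100],None,fx=4,fy=4,interpolation=cv2.INTER_CUBIC) for n,a,b in (("scene",240,200),("side",290,70))]))
```

```text
False
22.7583 [-0.39898978  0.41311019  1.09644905] [ 0.45543873 -0.12951141  0.3400347 ]
```

View pics/f.png

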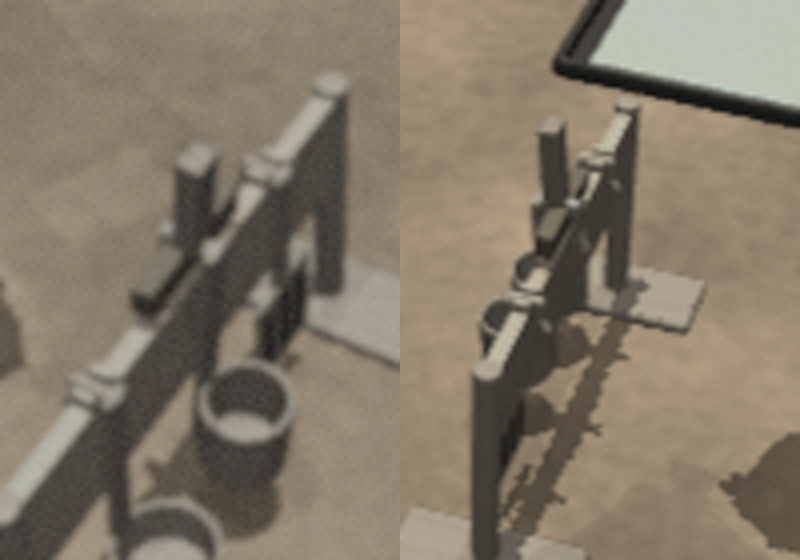

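The dipper hangs free between the scoop and turner, and neither has moved. I'll check the grip-top height (0.215 expected, or 0.223 if it were on the flat) before handing in.

Run:
```python
from h import *
X,e=tri([ray(K("scene"),289.5,238.75),ray(K("side"),327.5,100.75)]); print(X,e)
if X[2]<.218: manip.sleep(1); print(manip.sign_off())
```

```text
[ 0.58306281 -0.11302531  0.21680893] [np.float64(0.0004983152992402068), np.float64(0.0004983152992403112)]
the job is handed in; nothing more can be done
None
```

The dipper is hanging in the saddle notch between the scoop and the turner, released with the gripper clear, and the job was handed in at about 24 s; the side probes (2.2 mm of play) and the grip-top height (0.217 m, 0.215 expected) both fit a fully seated hook.

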